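# Tare the hanging scale in a food-bank packing room

## Robot

A 6-joint arm with a two-finger parallel gripper is mounted at the origin on the work surface. World frame = base frame: x ahead of the robot, y to its left, z up, the work surface at z = 0. Lengths are in m, angles in rad, forces in N, time in s.
With the tool pointing down it reaches from about 0.375 to 0.925 m from the base axis. Payload 5.7 kg.
Tool frame: the origin (TCP) lies at the very end of the fingers, on their centre line; the grasp point (between the pads) lies 19 mm behind it (env.grip_depth is the distance from the TCP to the grasp point, in m); z points along the fingers, y is the direction in which the jaws open and shut (so a half turn about z gives the same grasp; the last joint's range is limited). The gripper opens to 85 mm and grips with 20 to 120 N. Pads are 22 mm wide; open, the fingers measure 114 mm over their backs; the gripper's body (76 mm by 85 mm) begins 54 mm behind the grasp point. The pads swing forward as they close: fully open they stand 13 mm farther back than shut.
Start: joints at [1.078, 0.359, 1.51, -0, 1.272, -0.115], TCP at [0.221, 0.558, 0.208] pointing down, gripper open.
Joint ranges: [-2.97, 2.97], [-1.01, 2.36], [0.21, 2.38], [-0.96, 4.11], [0.2, 2.71], [-2.98, 2.98]. Speed limits (rad/s): [2.39, 2.39, 3.14, 3.14, 3.14, 3.14].

## Interface

Orientations are given as a unit quaternion [x, y, z, w].
In Python, from rig import status, vision, env gives the robot as it stands.
- The arm moves only by the shell command python3 -m pendant 'ROWS' [FORCE]. ROWS is JSON, a list of rows, each a list of 7 numbers: the turn, a rotation vector about the tool's x, y, z in degrees, then the shift along the tool's x, y, z in m, then the opening, from 0 (shut) to 1 (fully open). A call has 1 to 12 rows; each row is the pose to reach, as a shift and turn from the pose commanded when the call began, along the tool's axes at that moment; what a row does not reach only later rows make up. A row lasts 1/8 s, in which the tool goes at most 62.5 mm and 10.7 degrees, less where a joint would pass 70% of its speed; a pose out of reach is approached as far as the arm can. A call with a gripper value outside its range is refused whole. The fingers move at their own pace and stop on an object; FORCE is the grip in N (left out, the last holds). Time passes only in rows, so rows that repeat a pose let the fingers close. It gives the time, the measured TCP pose, the force and the opening at its end, in the units of the state.
- status.observe(): the state, without advancing time (a new reading comes with each control period).
- vision.capture(name): name is "scene" or "top"; returns a dict with "color" (420x560x3 uint8, blue, green, red), "fx", "fy", "cx", "cy" (pixels), "cam_to_world" (4x4, takes a point from camera to world coordinates). Camera axes: x right, y up, looking along -z (the intrinsics and any distortion apply to the point x, -y, -z); pixel columns grow to the right and rows downward; lengths in m; the calibration is good to about 2 mm. A picture is of the moment at which its call begins. There is no depth.
- env.hand_in(): hands the job in, once; it reports no verdict.
The state is a dict: "t": time; "joints": joint angles; "joint_vel": joint speeds; "joint_torque": joint torques, N m; "eef_pos": TCP position; "eef_rot": TCP orientation; "ft_force": force on the tool from outside, world axes, zero at the start; "moment": the same for the moment, N m; "grip_width": opening from 0.0 (shut) to 1.0 (fully open).
Only numpy, scipy, OpenCV 4.12 (cv2) and the standard library are available. Lean on these libraries where they do the work, as an engineer would, in place of code of your own. Each camera call takes 0.05 s, during which the arm holds its last target.

## Task

Zero the hanging scale for the next batch of cans: hang the empty wire basket by its handle on the scale's hook and let go of it so that it hangs freely. Then press the spring-return lever on the separate grey control box down past its first two clicks to the third, at the bottom of its travel, and finish while still holding it down there. Leave the can, the jar and the roll of tape alone.

Things in the scene. Friction and masses are not known exactly. Their poses are not given: they have to be found in the camera images.
- basket_grip (a point): Centre of the flat black handle grip of the loose wire basket, 165 mm above the basket's underside. The grip is a bar 64 mm long (basket's y), 12 mm thick (x) and 30 mm high. Below it is an open window, 90 mm high, 60 mm wide at the top, through which the hook passes along the basket's x. z is up. Either way round is the same.
- hook_seat (a point): Where the handle should rest: on top of the level part of the scale's hook, 230 mm above the table. The hook is a 10 mm steel bar running along its own -x, roughly towards the robot, out of the grey scale head, whose front face is 80 mm away in +x. Its upturned tip is 45 mm away in -x and rises 18 mm above the seat. z is up.
- lever_top (a point): Centre of the top face of the flat black paddle (45 mm in x, 50 mm in y, 12 mm thick) that sticks out in -x, roughly towards the robot, from the front of the fixed grey control box (100 by 140 mm, 125 mm high). 38 mm from the box's front. It slides straight down with the paddle: 115 mm above the table at rest, 73 mm fully down.
- lever (a joint): Paddle travel down, in m: 0 at rest, clicks at 0.013, 0.026, 0.039, end stop at 0.042 (may be pressed against it). A spring always returns it to 0 (4 N at the top, 8.5 N at the bottom). Before each click the resistance swells by about 2.5 N (to 10 N in all), then drops: a rise in force does not mean the bottom is reached.
- basket: The open wire basket, about 0.3 kg: 100 mm (x) by 140 mm (y), 60 mm high; origin at the centre of its underside, z up. From the middle of its short sides (y = +-68 mm, 58 mm up) two 8 mm steel rods slant up to the ends of the handle grip.
- stand: The fixed scale stand: 12 mm thick base plate, column, grey head (60 by 130 mm, 190 to 300 mm high) and hook. Origin on the table under the column, 110 mm in +x from the hook seat; z up.
- can_mid (a point): Bystander: centre of a loose food can, 74 mm across, 110 mm high, upright.
- jar_mid (a point): Bystander: centre of a loose closed glass jar, 68 mm across, 120 mm high, upright.
- tape_mid (a point): Bystander: centre of a loose roll of packing tape lying flat, 100 mm across, 50 mm high.
Not all that is in view belongs to the job. Leave any orange or red look-alike of the basket alone. Leave any pink look-alike of the part that bears lever_top alone.

How it is judged:
On the way, in this order (a step that is already met when the one before it is completed fails the run):
1. the basket hangs by its handle on the hook, let go (x of basket_grip in the frame of hook_seat between -0.042 and 0.05 m and y of basket_grip in the frame of hook_seat between -0.03 and 0.03 m and z of basket_grip in the frame of hook_seat between 0.006 and 0.03 m and angle between basket_grip's own z axis and vertical below 0.3 rad and contact force between basket and stand above 1.2 N and contact force between each of the arm, the fingers and basket below 0.1 N), for 0.3 s.
2. the lever is pressed down to its third click (value of joint lever above 0.035 m and contact force between any of the arm, the fingers and lever above 2 N), for 0.3 s.
At the end, for the whole second after the job is handed in: Basket hangs on the hook, untouched, under 50 mm/s: grip centre -42 to +50 mm from the seat along the hook, within 30 mm sideways, 6 to 30 mm above, tilt under 0.3 rad. The robot pushes the paddle with over 2 N, lever over 35 mm down (all of step 1 and all of step 2 and linear speed of basket below 0.05 m/s); the arm keeps its last pose, push and grip.
It fails at once if the can is moved by more than 30 mm or tipped over (distance of can_mid from where it was at the start of the episode above 0.03 m or angle between can_mid's own z axis and vertical above 0.4 rad).
It fails at once if the jar is moved by more than 30 mm or tipped over (distance of jar_mid from where it was at the start of the episode above 0.03 m or angle between jar_mid's own z axis and vertical above 0.4 rad).
It fails at once if the roll of tape is moved by more than 30 mm or tipped over (distance of tape_mid from where it was at the start of the episode above 0.03 m or angle between tape_mid's own z axis and vertical above 0.4 rad).
It also fails if it takes over 64 s, if anything falls off the work surface, if the arm or the gripper's body presses on something with over 40 N, if the wrist force passes 120 N, or if a joint passes its speed limit or range.

## Working session

There is one attempt and no reset: what is moved stays moved. The work goes in short steps, Python scripts to look and compute and a shell command to move; the robot and the scene stay as the last step left them, time stands still between calls to the robot, and variables do not carry over. Pictures are saved under pics/ and viewed, and the job is handed in when it is done.

```bash
ls; mkdir -p pics; python3 - <<'E'
from rig import status, vision, env
import cv2, numpy as np
print(status.observe(), env.grip_depth)
for n in ("scene","top"):
    d=vision.capture(n); cv2.imwrite(f"pics/{n}0.png",d["color"])
    print(n,d["fx"],d["fy"],d["cx"],d["cy"],np.round(d["cam_to_world"],4).tolist(),[k for k in d])
E
```

```text
pics
{'t': 0.0, 'joints': array([ 1.07793742e+00,  3.59517936e-01,  1.51144767e+00, -9.33021599e-06,
        1.27247937e+00, -1.15086926e-01]), 'joint_vel': array([ 2.01516309e-04,  3.39870567e-04,  2.32798978e-05,  1.72471569e-03,
       -1.13517466e-03, -3.14486919e-04]), 'joint_torque': array([ 1.67558894e-03, -5.27622128e+01, -2.78620613e+01, -2.05030342e-04,
        1.33505312e-02,  2.45817638e-06]), 'eef_pos': array([0.22096821, 0.55704924, 0.20684012]), 'eef_rot': array([ 1.87763383e-01,  9.82213854e-01, -8.85036275e-04, -2.72959218e-04]), 'ft_force': array([ 0.48373213, -0.83941997,  0.10024785]), 'moment': array([-0.00410999, -0.01967349, -0.04731393]), 'grip_width': 1.0027457695317266} 0.0187
scene 379.0925701810551 379.0925701810551 278.021880869553 212.00583313977728 [[-0.5176, -0.6902, 0.5058, 1.1391], [0.8556, -0.4162, 0.3076, 0.2857], [-0.0018, 0.592, 0.806, 1.2375], [0.0, 0.0, 0.0, 1.0]] ['color', 'fx', 'fy', 'cx', 'cy', 'cam_to_world']
top 395.4933428230378 395.4933428230378 285.5695110618373 210.60109619676405 [[-0.0203, 0.9904, -0.137, 0.2891], [-0.9997, -0.0223, -0.0129, -0.1212], [-0.0158, 0.1367, 0.9905, 1.553], [0.0, 0.0, 0.0, 1.0]] ['color', 'fx', 'fy', 'cx', 'cy', 'cam_to_world']
```

View pics/scene0.png

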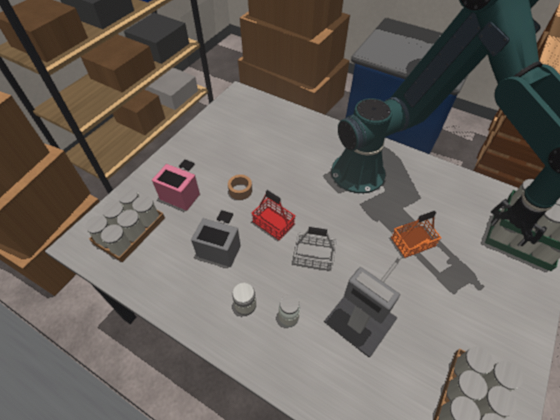

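View pics/top0.png

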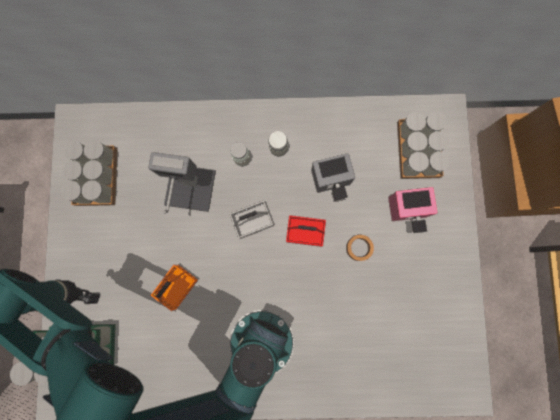

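The grey wire basket is at top (253,218) / scene (314,245). Its look-alikes are red at top (306,230) / scene (272,215) and orange at top (175,287) / scene (416,236). The grey box's paddle is at top (339,192) / scene (225,216), and the pink look-alike's is at top (419,226) / scene (187,165). The hook is at top (167,195) / scene (395,265). I choose the grey basket and grey box and check them in close crops.

```bash
python3 - <<'E'
import cv2
t=cv2.imread("pics/top0.png"); s=cv2.imread("pics/scene0.png")
cv2.imwrite("pics/c1.png",cv2.resize(t[140:250,140:290],None,fx=5,fy=5,interpolation=cv2.INTER_CUBIC))
cv2.imwrite("pics/c2.png",cv2.resize(s[200:360,270:430],None,fx=3.7,fy=3.7,interpolation=cv2.INTER_CUBIC))
cv2.imwrite("pics/c3.png",cv2.resize(t[145:215,290:370],None,fx=7,fy=7,interpolation=cv2.INTER_CUBIC))
cv2.imwrite("pics/c4.png",cv2.resize(s[200:280,180:260],None,fx=7,fy=7,interpolation=cv2.INTER_CUBIC))
E
```

```text
(no output)
```

View pics/c1.png

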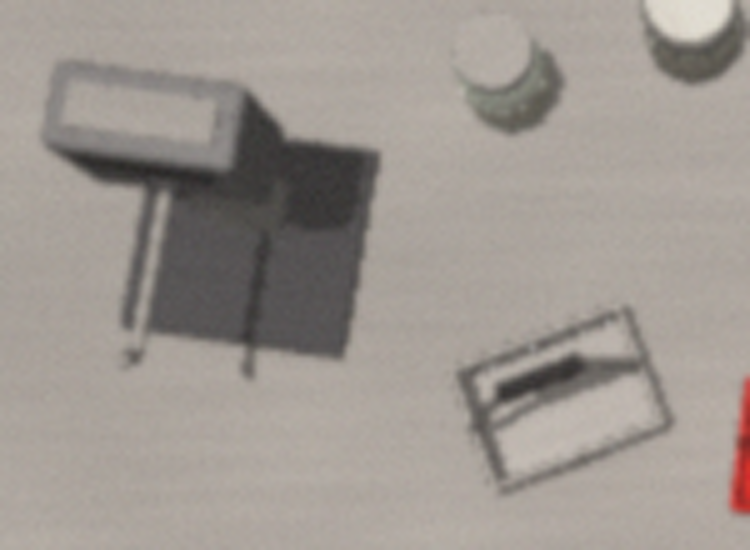

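View pics/c2.png

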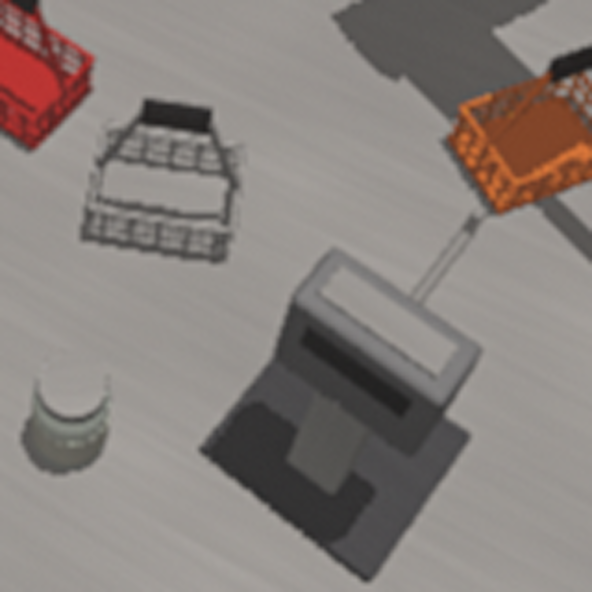

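View pics/c3.png

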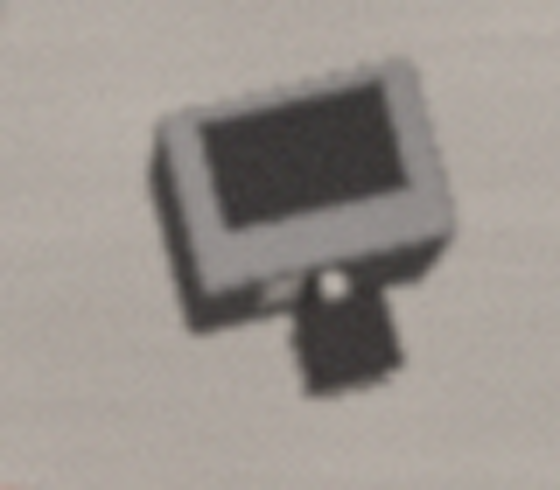

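View pics/c4.png

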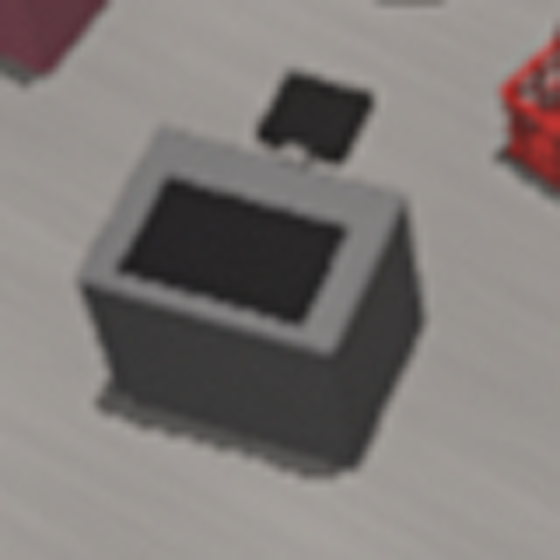

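```bash
python3 - <<'E'
import cv2
t=cv2.imread("pics/top0.png"); s=cv2.imread("pics/scene0.png")
cv2.imwrite("pics/d1.png",cv2.resize(t[150:220,145:200],None,fx=8,fy=8,interpolation=cv2.INTER_CUBIC))
cv2.imwrite("pics/d2.png",cv2.resize(s[250:320,360:415],None,fx=8,fy=8,interpolation=cv2.INTER_CUBIC))
E
```

```text
(no output)
```

View pics/d1.png

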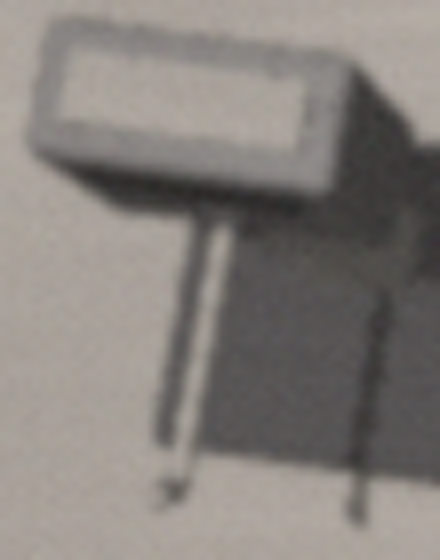

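View pics/d2.png

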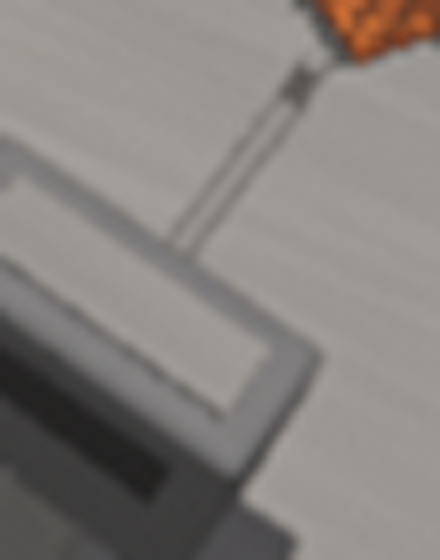

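```bash
cat > h.py <<'E'
import numpy as np
from rig import status, vision, env
def cam(n):
    d=vision.capture(n); return d
def ray(d,uv):
    u,v=uv; p=np.array([(u-d["cx"])/d["fx"],-(v-d["cy"])/d["fy"],-1.])
    T=np.array(d["cam_to_world"]); return T[:3,3],T[:3,:3]@p
def onz(d,uv,z):
    o,r=ray(d,uv); return o+r*(z-o[2])/r[2]
def tri(d1,u1,d2,u2):
    o1,r1=ray(d1,u1);o2,r2=ray(d2,u2)
    A=np.stack([r1,-r2],1);x=np.linalg.lstsq(A,o2-o1,rcond=None)[0]
    a=o1+r1*x[0];b=o2+r2*x[1];return (a+b)/2,np.linalg.norm(a-b)
def proj(d,P):
    T=np.array(d["cam_to_world"]);c=T[:3,:3].T@(np.array(P)-T[:3,3])
    return np.array([d["cx"]+d["fx"]*c[0]/-c[2],d["cy"]-d["fy"]*c[1]/-c[2]])
def crop(p,off,s): return (np.array(p)+.5)/s-.5+np.array(off)
E
python3 - <<'E'
from h import *
np.set_printoptions(precision=4,suppress=True)
t=cam("top");s=cam("scene")
c1=lambda p:crop(p,(140,140),5)
c2=lambda p:crop(p,(270,200),3.7)
c3=lambda p:crop(p,(290,145),7)
c4=lambda p:crop(p,(180,200),7)
d1=lambda p:crop(p,(145,150),8)
d2=lambda p:crop(p,(360,250),8)
print("grip top ends",[onz(t,c1(p),.18) for p in [(495,390),(580,362)]])
print("rim",[onz(t,c1(p),.06) for p in [(462,372),(628,308),(672,424),(503,490)]])
print("grip scene: top face mid", tri(t,c1((538,377)),s,c2((178,103))))
print("grip scene top edge z.18",[onz(s,c2(p),.18) for p in [(145,100),(212,107)]])
print("hook top cam z=.23",[onz(t,d1(p),.23) for p in [(222,225),(182,475)]])
print("hook scene z=.23",[onz(s,d2(p),.23) for p in [(183,248),(292,98)]])
print("tip tri",tri(t,d1((172,490)),s,d2((300,78))))
print("head top",[onz(t,d1(p),.3) for p in [(50,15),(350,55),(335,190),(35,145)]])
print("paddle top",[onz(t,c3(p),.115) for p in [(298,330),(390,325),(402,365),(310,392)]])
print("box top",[onz(t,c3(p),.125) for p in [(160,120),(405,60),(450,228),(200,295)]])
print("paddle scene",[onz(s,c4(p),.115) for p in [(295,72),(372,97),(342,160),(262,132)]])
print("box scene",[onz(s,c4(p),.125) for p in [(160,130),(408,195),(330,352),(82,280)]])
for n,u in [("can/jar a",(237,150)),("b",(278,138))]: print(n,onz(t,u,.115))
print("tape",onz(t,(360,247),.05),"red",onz(t,(306,230),.06), "org",onz(t,(175,287),.06))
E
```

```text
grip top ends [array([0.458 , 0.0617, 0.18  ]), array([0.4765, 0.0019, 0.18  ])]
rim [array([0.4872, 0.1029, 0.06  ]), array([ 0.5337, -0.0245,  0.06  ]), array([ 0.4438, -0.0568,  0.06  ]), array([0.3965, 0.0719, 0.06  ])]
grip scene: top face mid (array([0.4657, 0.031 , 0.186 ]), np.float64(0.000418405824403836))
grip scene top edge z.18 [array([0.4743, 0.0025, 0.18  ]), array([0.4497, 0.0581, 0.18  ])]
hook top cam z=.23 [array([0.5949, 0.2824, 0.23  ]), array([0.4869, 0.2974, 0.23  ])]
hook scene z=.23 [array([0.5617, 0.2894, 0.23  ]), array([0.4826, 0.3011, 0.23  ])]
tip tri (array([0.479 , 0.2997, 0.2386]), np.float64(0.00177378931770957))
head top [array([0.6685, 0.3337, 0.3   ]), array([0.6486, 0.2098, 0.3   ]), array([0.5922, 0.2152, 0.3   ]), array([0.6139, 0.3384, 0.3   ])]
paddle top [array([ 0.5545, -0.2756,  0.115 ]), array([ 0.556 , -0.3241,  0.115 ]), array([ 0.5345, -0.3295,  0.115 ]), array([ 0.5213, -0.2807,  0.115 ])]
box top [array([ 0.6672, -0.2058,  0.125 ]), array([ 0.6967, -0.3365,  0.125 ]), array([ 0.6052, -0.3563,  0.125 ]), array([ 0.5725, -0.224 ,  0.125 ])]
paddle scene [array([ 0.5336, -0.3258,  0.115 ]), array([ 0.526 , -0.2816,  0.115 ]), array([ 0.5668, -0.2716,  0.115 ]), array([ 0.5739, -0.3174,  0.115 ])]
box scene [array([ 0.605 , -0.3577,  0.125 ]), array([ 0.5722, -0.2255,  0.125 ]), array([ 0.6672, -0.2055,  0.125 ]), array([ 0.6971, -0.3345,  0.125 ])]
can/jar a [0.722  0.0754 0.115 ]
b [ 0.7648 -0.0796  0.115 ]
tape [ 0.3519 -0.3799  0.05  ] red [ 0.4199 -0.1775  0.06  ] org [0.2175 0.3163 0.06  ]
```

Both views agree:

- **Grip:** centre at about (0.466, 0.031, 0.165). The top-face height triangulates to 0.186 against an expected 0.18. Rim is 97×136 mm (expected 100×140), basket yaw about 20°.
- **Hook:** seat at about (0.524, 0.293), yaw about −8.3°. The tip triangulates 45 mm out at 0.24 high.
- **Paddle:** about (0.546, −0.30), box yaw 12.7°.

Next I work out the shift to a hover over the grip.

```bash
cat >> h.py <<'E'
from scipy.spatial.transform import Rotation as R
def to(p,yaw,down=True):
    """shift (tool axes) and turn about tool z to reach p with tool y at yaw deg"""
    o=status.observe();r=R.from_quat(o["eef_rot"]);M=r.as_matrix()
    c=np.array([np.cos(np.radians(yaw)),np.sin(np.radians(yaw)),0]);y=c;z=np.array([0,0,-1.]);x=np.cross(y,z)
    rv=(r.inv()*R.from_matrix(np.stack([x,y,z],1))).as_rotvec(degrees=True)
    print("pos",np.round(o["eef_pos"],4),"f",np.round(o["ft_force"],2),"w",round(o["grip_width"],3),"t",round(o["t"],2))
    print("turn",np.round(rv,1),"shift",np.round(M.T@(np.array(p)-o["eef_pos"]),4))
E
python3 -c "
from h import *
to((.466,.031,.26),20)"
```

```text
pos [0.2211 0.5573 0.2071] f [-0.07 -0.08 -0.54] w 1.0 t 0.2
turn [-0.1  0.  48.4] shift [-0.4217 -0.3989 -0.0524]
```

```bash
python3 -m pendant '[[0,0,0,0,0,-0.05,1],[0,0,0,0,0,-0.1,1],[0,0,0,0,0,-0.15,1],[0,0,5,-0.04,-0.04,-0.15,1],[0,0,10,-0.08,-0.075,-0.15,1],[0,0,15,-0.12,-0.115,-0.15,1],[0,0,20,-0.16,-0.15,-0.15,1],[0,0,25,-0.20,-0.19,-0.15,1],[0,0,30,-0.24,-0.225,-0.15,1],[0,0,35,-0.28,-0.265,-0.15,1],[0,0,40,-0.32,-0.30,-0.15,1],[0,0,44,-0.35,-0.33,-0.15,1]]'; python3 -c "
from h import *
to((.466,.031,.23),20)"
```

```text
t: 1.7
eef_pos: [0.4255, 0.1199, 0.3577]
eef_rot: [0.544, 0.839, -0.0, 0.0]
ft_force: [1.7, -0.0, -0.1]
grip_width: 1.002
pos [0.4255 0.1199 0.3577] f [ 1.71 -0.02 -0.06] w 1.002 t 1.7
turn [0.  0.  4.2] shift [-0.0976  0.0006  0.1277]
```

```bash
python3 -m pendant '[[0,0,2,-0.035,0,0,1],[0,0,4,-0.07,0,0.02,1],[0,0,4,-0.098,0.001,0.05,1],[0,0,4,-0.098,0.001,0.09,1],[0,0,4,-0.098,0.001,0.128,1],[0,0,4,-0.098,0.001,0.128,1],[0,0,4,-0.098,0.001,0.128,1]]'; python3 - <<'E'
from h import *
import cv2
to((.466,.031,.155),20)
for n,P,h in(("top",(.466,.031,.2),60),("scene",(.466,.031,.2),60)):
    d=cam(n);u=proj(d,P).astype(int);c=d["color"][u[1]-h:u[1]+h,u[0]-h:u[0]+h]
    print(n,u-h);cv2.imwrite(f"pics/e_{n}.png",cv2.resize(c,None,fx=5,fy=5,interpolation=cv2.INTER_CUBIC))
E
```

```text
t: 2.58
eef_pos: [0.467, 0.0329, 0.2309]
eef_rot: [0.571, 0.821, 0.0, 0.001]
ft_force: [0.7, 0.5, -0.1]
grip_width: 0.997
pos [0.467  0.0329 0.2309] f [ 0.69  0.53 -0.05] w 0.997 t 2.58
turn [0.1 0.  0.4] shift [-0.0014 -0.0017  0.0759]
top [186 154]
scene [257 165]
```

View pics/e_top.png

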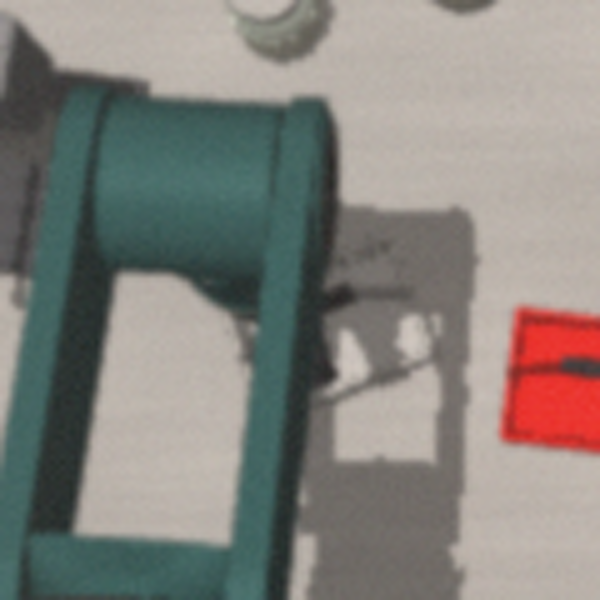

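View pics/e_scene.png

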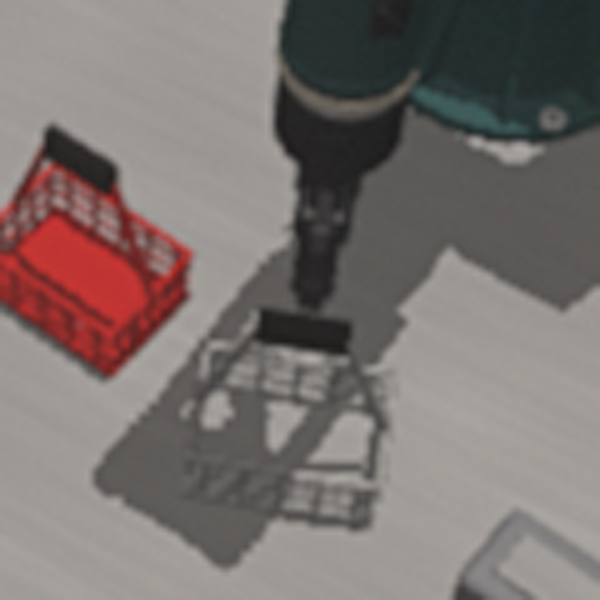

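The scene crop shows the open fingers at (315,295), directly above the grip's top edge at (305,320). I descend and grip.

```bash
python3 -m pendant '[[0,0,0,-0.001,-0.002,0.02,1],[0,0,0,-0.001,-0.002,0.045,1],[0,0,0,-0.001,-0.002,0.065,1],[0,0,0,-0.001,-0.002,0.076,1],[0,0,0,-0.001,-0.002,0.076,1],[0,0,0,-0.001,-0.002,0.076,0],[0,0,0,-0.001,-0.002,0.076,0],[0,0,0,-0.001,-0.002,0.076,0],[0,0,0,-0.001,-0.002,0.076,0],[0,0,0,-0.001,-0.002,0.076,0],[0,0,0,-0.001,-0.002,0.076,0]]' 40; python3 - <<'E'
from h import *
import cv2
to((.466,.031,.155),20)
for n,P,h in(("scene",(.466,.031,.15),60),):
    d=cam(n);u=proj(d,P).astype(int);c=d["color"][u[1]-h:u[1]+h,u[0]-h:u[0]+h]
    cv2.imwrite(f"pics/f_{n}.png",cv2.resize(c,None,fx=5,fy=5,interpolation=cv2.INTER_CUBIC))
E
```

```text
t: 4.05
eef_pos: [0.4653, 0.0314, 0.154]
eef_rot: [0.571, 0.821, 0.0, 0.0]
ft_force: [0.3, 1.6, 2.3]
grip_width: 0.117
pos [0.4653 0.0314 0.154 ] f [0.34 1.63 2.32] w 0.117 t 4.05
turn [0.1 0.  0.3] shift [-0.0006  0.0005 -0.001 ]
```

View pics/f_scene.png

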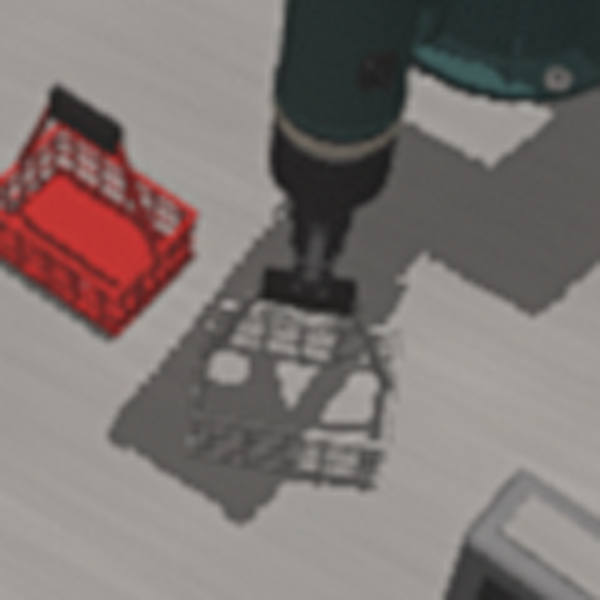

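The scene crop shows both fingers on the bar at (318,290), with the bar centre at about (310,292). That means the grip is roughly 5 mm off along the bar. Width reads 0.117, so the bar is held. I lift and measure again.

```bash
python3 -m pendant '[[0,0,0,0,0,-0.01,0],[0,0,0,0,0,-0.03,0],[0,0,0,0,0,-0.06,0],[0,0,0,0,0,-0.09,0],[0,0,0,0,0,-0.115,0],[0,0,0,0,0,-0.135,0],[0,0,0,0,0,-0.135,0]]'; python3 - <<'E'
from h import *
import cv2
hd=np.array([.9895,-.1444]);hy=np.array([.1444,.9895])
s=np.array([.524,.293]); pre=s-.11*hd+.005*hy
print(pre); to((*pre,.285),-8.3)
for n,P,h in(("scene",(.466,.031,.25),75),):
    d=cam(n);u=proj(d,P).astype(int);c=d["color"][u[1]-h:u[1]+h,u[0]-h:u[0]+h]
    cv2.imwrite(f"pics/g_{n}.png",cv2.resize(c,None,fx=4,fy=4,interpolation=cv2.INTER_CUBIC))
E
```

```text
t: 4.97
eef_pos: [0.465, 0.0312, 0.2898]
eef_rot: [0.571, 0.821, 0.0, 0.001]
ft_force: [-0.5, -0.6, -3.5]
grip_width: 0.113
[0.415877  0.3138315]
pos [0.465  0.0312 0.2898] f [-0.5  -0.58 -3.52] w 0.113 t 4.97
turn [ 0.1  0.  28.7] shift [0.2821 0.0523 0.0046]
```

View pics/g_scene.png

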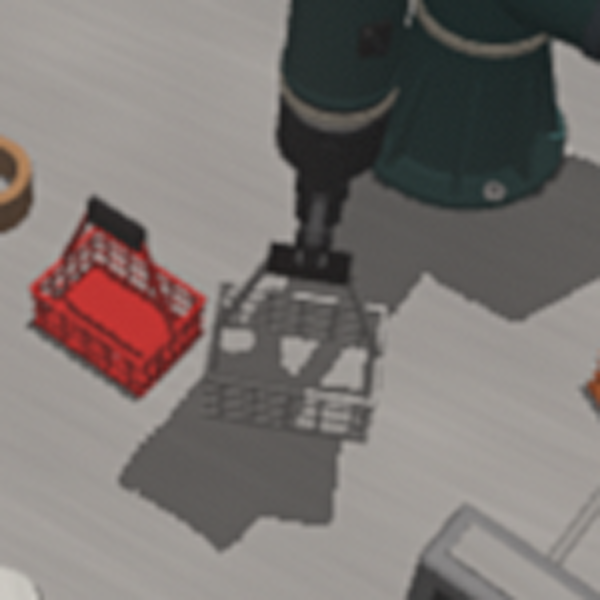

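Lifted level: weight is 3.5 N, and the finger at (320,262) against the grip centre at (310,263) puts the grip about 6 mm to the tool's −y side. I carry it to in front of the hook.

```bash
python3 -m pendant '[[0,0,0,0.015,0,0,0],[0,0,3,0.04,0,0,0],[0,0,6,0.07,0,0,0],[0,0,10,0.1,0,0,0],[0,0,14,0.13,0,0,0],[0,0,18,0.16,0,0,0],[0,0,22,0.19,0.005,0,0],[0,0,26,0.22,0.02,0,0],[0,0,28.7,0.245,0.035,0,0],[0,0,28.7,0.27,0.045,0.002,0],[0,0,28.7,0.282,0.052,0.004,0],[0,0,28.7,0.282,0.052,0.004,0]]'; python3 - <<'E'
from h import *
import cv2
to((.524,.293,.285),-8.3)
for n,P,h in(("scene",(.45,.31,.25),70),("top",(.45,.31,.25),70)):
    d=cam(n);u=proj(d,P).astype(int);print(n,u-h);c=d["color"][u[1]-h:u[1]+h,u[0]-h:u[0]+h]
    cv2.imwrite(f"pics/h_{n}.png",cv2.resize(c,None,fx=4,fy=4,interpolation=cv2.INTER_CUBIC))
E
```

```text
t: 6.52
eef_pos: [0.4146, 0.3142, 0.2837]
eef_rot: [0.756, 0.654, -0.001, -0.0]
ft_force: [0.1, 0.1, -4.1]
grip_width: 0.115
pos [0.4146 0.3142 0.2837] f [ 0.11  0.06 -4.11] w 0.115 t 6.53
turn [-0.1  0.1  0. ] shift [-0.0053  0.1113 -0.0015]
scene [334 181]
top [ 91 149]
```

View pics/h_scene.png

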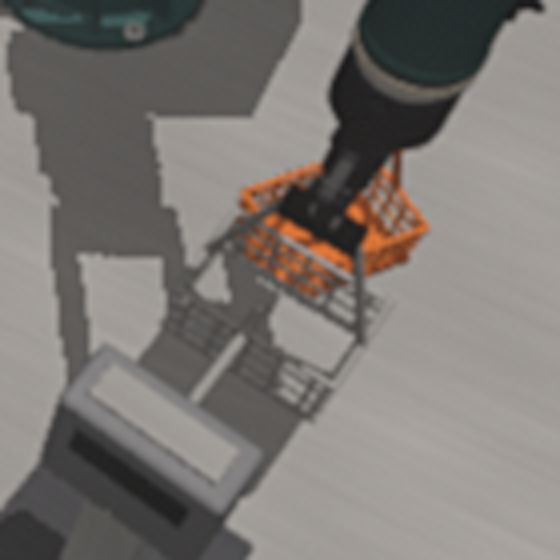

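View pics/h_top.png

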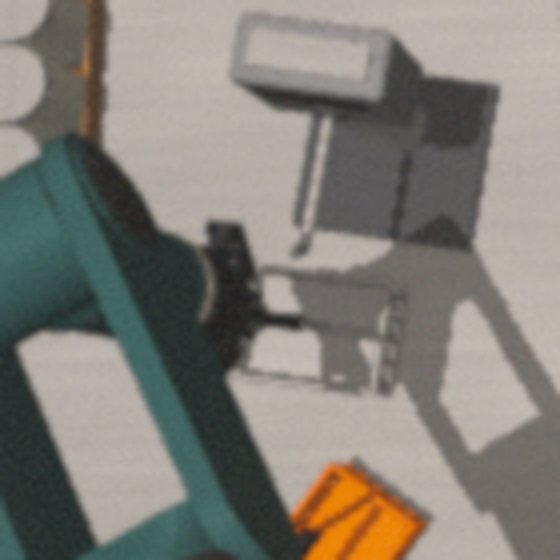

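```bash
python3 - <<'E'
from h import *
np.set_printoptions(precision=4,suppress=True)
hd=np.array([.9895,-.1444]);hy=np.array([.1444,.9895]);sx=np.array([.524,.293])
t=cam("top");s=cam("scene")
f=lambda p:((p[:2]-sx)@hd,(p[:2]-sx)@hy)
T=lambda p:crop(p,(91,149),4);S=lambda p:crop(p,(334,181),4)
for p in [(262,268),(405,290),(388,392),(240,375)]: q=onz(t,T(p),.19);print(q,np.round(f(q),4))
print("grip ends scene")
for p in [(290,188),(368,228),(362,250),(282,208)]: q=onz(s,S(p),.309 if p[1] in(188,228) else .279);print(q,np.round(f(q),4))
q=onz(t,T((300,322)),.309);print("grip right end top",q,f(q))
for z,p in [(.23,(325,130)),(.23,(305,232)),(.245,(301,245))]:
    q=onz(t,T(p),z);print("hook",q,f(q))
E
```

```text
[0.4701 0.3488 0.19  ] [-0.0613  0.0475]
[0.4481 0.2233 0.19  ] [-0.0651 -0.0799]
[0.3599 0.2369 0.19  ] [-0.1543 -0.0792]
[0.3772 0.3656 0.19  ] [-0.1557  0.0507]
grip ends scene
[0.4103 0.2842 0.309 ] [-0.1112 -0.0251]
[0.4146 0.3446 0.309 ] [-0.1157  0.0352]
[0.4122 0.3488 0.279 ] [-0.1187  0.0391]
[0.4073 0.2853 0.279 ] [-0.1144 -0.0245]
grip right end top [0.4105 0.2765 0.309 ] (np.float64(-0.10991824984224681), np.float64(-0.03276485519060919))
hook [0.5829 0.2837 0.23  ] (np.float64(0.05963203477858466), np.float64(-0.000700453296331607))
hook [0.4949 0.2991 0.23  ] (np.float64(-0.02971004600433752), np.float64(0.0017983559570979068))
hook [0.4816 0.2974 0.245 ] (np.float64(-0.042626381047287505), np.float64(-0.0017269685969655436))
```

The grip is laterally within about 5 mm of the hook line, and the hook re-measures on its line. I advance 103 mm along the hook.

```bash
python3 -m pendant '[[0,0,0,0,0.005,-0.003,0],[0,0,0,0,0.015,-0.005,0],[0,0,0,0,0.03,-0.005,0],[0,0,0,0,0.045,-0.005,0],[0,0,0,0,0.06,-0.005,0],[0,0,0,0,0.075,-0.005,0],[0,0,0,0,0.09,-0.005,0],[0,0,0,0,0.1,-0.005,0],[0,0,0,0,0.103,-0.005,0],[0,0,0,0,0.103,-0.005,0]]'; python3 - <<'E'
from h import *
import cv2
to((.516,.294,.235),-8.3)
for n,P,h in(("scene",(.5,.30,.25),70),("top",(.5,.30,.25),70)):
    d=cam(n);u=proj(d,P).astype(int);print(n,u-h);c=d["color"][u[1]-h:u[1]+h,u[0]-h:u[0]+h]
    cv2.imwrite(f"pics/i_{n}.png",cv2.resize(c,None,fx=4,fy=4,interpolation=cv2.INTER_CUBIC))
E
```

```text
t: 7.98
eef_pos: [0.5171, 0.2989, 0.2896]
eef_rot: [0.757, 0.654, -0.0, -0.0]
ft_force: [-0.4, 0.9, -3.2]
grip_width: 0.115
pos [0.5171 0.2989 0.2896] f [-0.43  0.88 -3.22] w 0.115 t 7.97
turn [-0.  0. -0.] shift [-0.005  -0.0003  0.0546]
scene [325 192]
top [ 94 134]
```

View pics/i_scene.png

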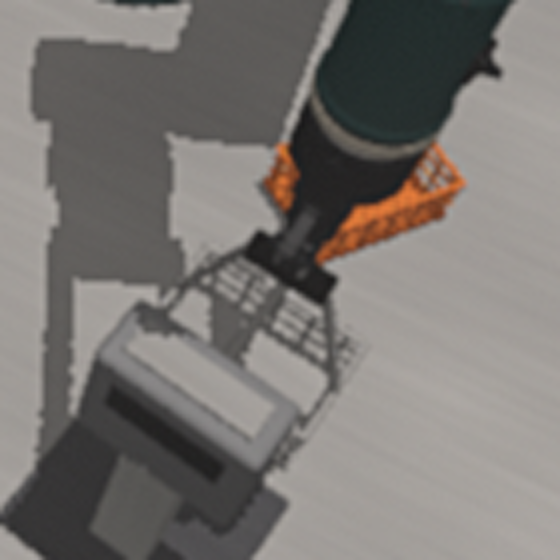

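View pics/i_top.png

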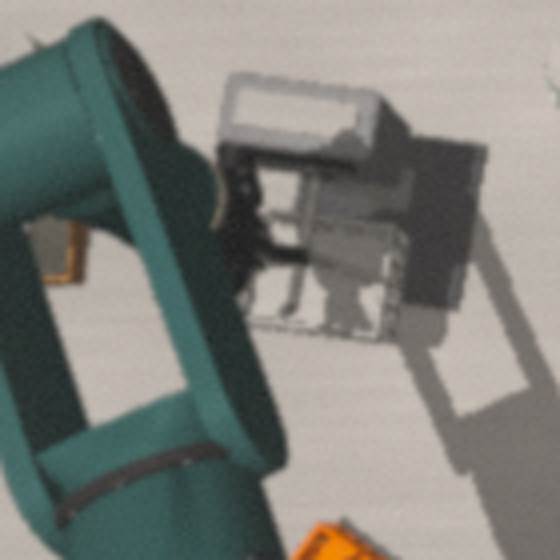

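The top crop shows the hook tip at (292,310) sticking out beyond the grip at (300,255), so the hook is inside the window. I lower until the hook takes the load.

```bash
python3 -m pendant '[[0,0,0,0,0,0.01,0],[0,0,0,0,0,0.022,0],[0,0,0,0,0,0.034,0],[0,0,0,0,0,0.042,0],[0,0,0,0,0,0.046,0],[0,0,0,0,0,0.046,0]]'; python3 -m pendant '[[0,0,0,0,0,0.002,0],[0,0,0,0,0,0.004,0],[0,0,0,0,0,0.004,0]]';python3 -m pendant '[[0,0,0,0,0,0.002,0],[0,0,0,0,0,0.003,0],[0,0,0,0,0,0.003,0]]'
```

```text
t: 8.82
eef_pos: [0.5172, 0.2988, 0.2434]
eef_rot: [0.757, 0.654, -0.0, -0.0]
ft_force: [-0.7, 0.0, -2.2]
grip_width: 0.112
t: 9.2
eef_pos: [0.5172, 0.2988, 0.2397]
eef_rot: [0.757, 0.654, -0.0, 0.0]
ft_force: [0.6, -0.7, -3.8]
grip_width: 0.115
t: 9.57
eef_pos: [0.5172, 0.2988, 0.2365]
eef_rot: [0.757, 0.654, -0.0, -0.0]
ft_force: [-1.0, 0.4, -4.8]
grip_width: 0.114
```

```bash
python3 -m pendant '[[0,0,0,0,0,0.001,0],[0,0,0,0,0,0.002,0],[0,0,0,0,0,0.002,0]]';python3 - <<'E'
from h import *
import cv2
to((.516,.294,.235),-8.3)
for n,P,h in(("scene",(.5,.30,.25),60),("top",(.5,.30,.25),60)):
    d=cam(n);u=proj(d,P).astype(int);print(n,u-h);c=d["color"][u[1]-h:u[1]+h,u[0]-h:u[0]+h]
    cv2.imwrite(f"pics/j_{n}.png",cv2.resize(c,None,fx=5,fy=5,interpolation=cv2.INTER_CUBIC))
E
```

```text
t: 9.95
eef_pos: [0.5172, 0.2988, 0.2346]
eef_rot: [0.757, 0.654, -0.0, -0.0]
ft_force: [0.3, 0.9, -4.0]
grip_width: 0.12
pos [0.5172 0.2988 0.2346] f [ 0.32  0.89 -4.01] w 0.12 t 9.95
turn [-0.  0. -0.] shift [-0.005  -0.0005 -0.0004]
scene [335 202]
top [104 144]
```

View pics/j_scene.png

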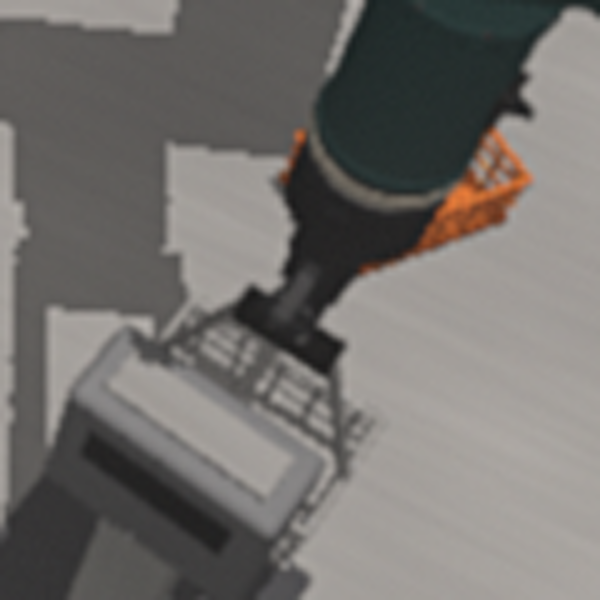

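View pics/j_top.png

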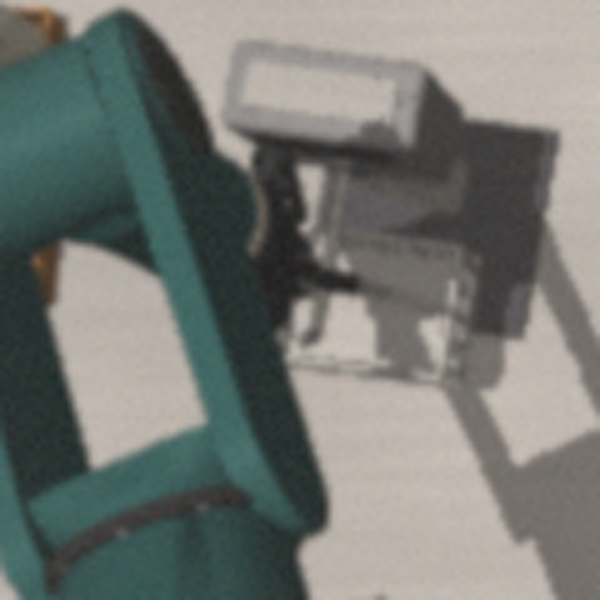

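```bash
python3 -m pendant '[[0,0,0,0,0,0.001,0],[0,0,0,0,0,0.0015,0],[0,0,0,0,0,0.0015,0]]';python3 -m pendant '[[0,0,0,0,0,0.001,0],[0,0,0,0,0,0.0015,0],[0,0,0,0,0,0.0015,0]]'
```

```text
t: 10.42
eef_pos: [0.5175, 0.299, 0.2336]
eef_rot: [0.757, 0.654, 0.0, 0.0]
ft_force: [0.2, -0.8, -0.7]
grip_width: 0.12
t: 10.8
eef_pos: [0.5179, 0.2993, 0.2333]
eef_rot: [0.757, 0.654, 0.001, 0.0]
ft_force: [-3.1, -0.1, 7.4]
grip_width: 0.116
```

The hook has taken the load: vertical force went from −4 through 0 to +7 N. I ease back 1.5 mm and open partway, keeping the fingers clear of the head and tip.

```bash
python3 -m pendant '[[0,0,0,0,0,-0.0015,0],[0,0,0,0,0,-0.0015,0],[0,0,0,0,0,-0.0015,0.15],[0,0,0,0,0,-0.0015,0.2],[0,0,0,0,0,-0.0015,0.3],[0,0,0,0,0,-0.0015,0.45],[0,0,0,0,0,-0.0015,0.45],[0,0,0,0,0,-0.0015,0.45]]';python3 - <<'E'
from h import *
import cv2
to((.516,.294,.235),-8.3)
for n,P,h in(("scene",(.5,.30,.25),60),):
    d=cam(n);u=proj(d,P).astype(int);print(n,u-h);c=d["color"][u[1]-h:u[1]+h,u[0]-h:u[0]+h]
    cv2.imwrite(f"pics/k_{n}.png",cv2.resize(c,None,fx=5,fy=5,interpolation=cv2.INTER_CUBIC))
E
```

```text
t: 11.8
eef_pos: [0.5173, 0.2988, 0.2332]
eef_rot: [0.757, 0.654, -0.0, 0.0]
ft_force: [-0.4, 0.0, -0.2]
grip_width: 0.45
pos [0.5173 0.2988 0.2332] f [-0.41  0.01 -0.16] w 0.45 t 11.8
turn [-0.  0. -0.] shift [-0.005  -0.0006 -0.0018]
scene [335 202]
```

View pics/k_scene.png

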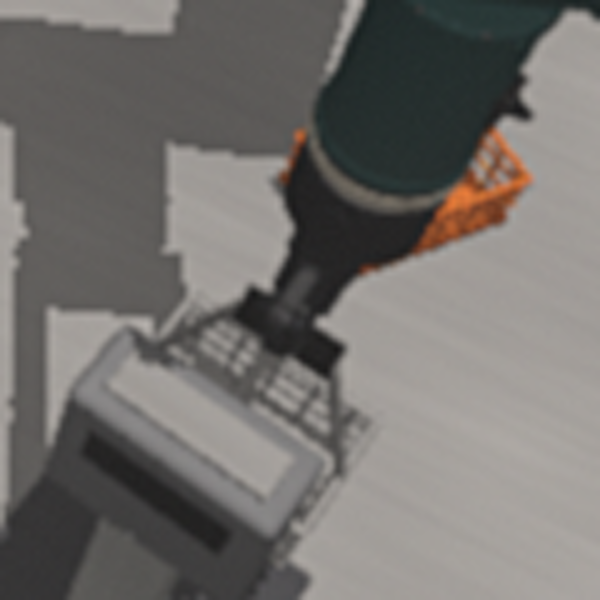

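The basket stays in place and the tool force is about 0. I retreat straight up.

```bash
python3 -m pendant '[[0,0,0,0,0,-0.008,0.45],[0,0,0,0,0,-0.02,0.45],[0,0,0,0,0,-0.04,0.45],[0,0,0,0,0,-0.065,0.45],[0,0,0,0,0,-0.1,0.45],[0,0,0,0,0,-0.14,0.45],[0,0,0,0,0,-0.17,0.45],[0,0,0,0,0,-0.17,0.45]]';python3 - <<'E'
from h import *
import cv2
to((.545,-.30,.30),12.7)
for n,P,h in(("scene",(.5,.30,.2),60),("top",(.5,.30,.2),60)):
    d=cam(n);u=proj(d,P).astype(int);print(n,u-h);c=d["color"][u[1]-h:u[1]+h,u[0]-h:u[0]+h]
    cv2.imwrite(f"pics/l_{n}.png",cv2.resize(c,None,fx=5,fy=5,interpolation=cv2.INTER_CUBIC))
E
```

```text
t: 12.85
eef_pos: [0.5187, 0.2995, 0.4071]
eef_rot: [0.757, 0.654, 0.003, 0.001]
ft_force: [0.0, -0.0, 0.2]
grip_width: 0.45
pos [0.5187 0.2995 0.4071] f [ 0.04 -0.04  0.2 ] w 0.45 t 12.85
turn [  0.4  -0.1 -21. ] shift [-0.5897  0.1124  0.1057]
scene [331 210]
top [109 146]
```

View pics/l_scene.png

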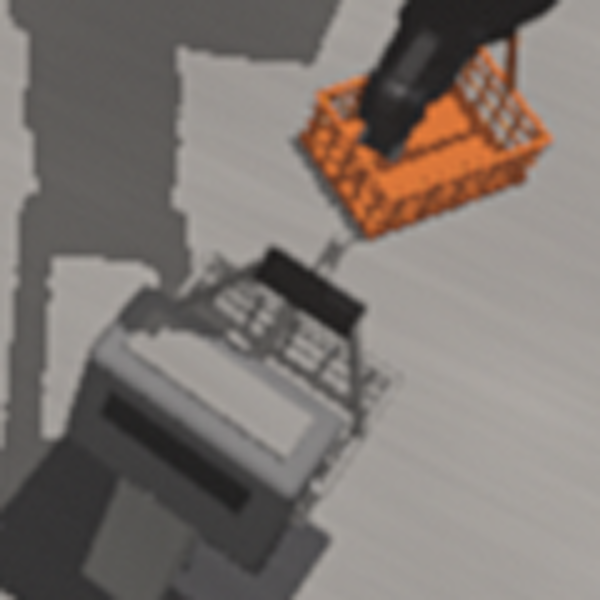

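View pics/l_top.png

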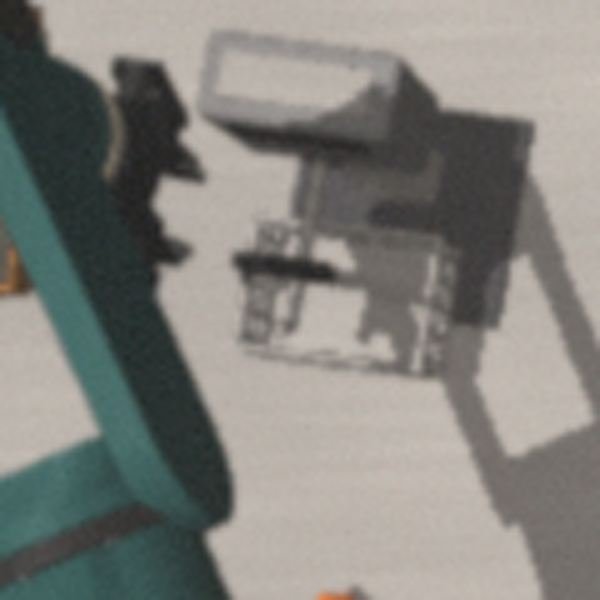

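The basket hangs on the hook: in the top crop the grip spans (238,262) to (338,272), crossing the bar at about (305,265). I check this numerically and travel to above the paddle.

```bash
python3 - <<'E'
from h import *
hd=np.array([.9895,-.1444]);hy=np.array([.1444,.9895]);sx=np.array([.524,.293])
t=cam("top");s=cam("scene")
for d,o,P in ((t,(109,146),[(238,262),(338,272)]),(s,(331,210),[(268,250),(362,305)])):
    q=np.mean([onz(d,crop(p,o,5),.26) for p in P],0);print(q,(q[:2]-sx)@hd,(q[:2]-sx)@hy)
E
python3 -m pendant '[[0,0,-2,-0.03,0.005,0,0],[0,0,-4,-0.08,0.015,0,0],[0,0,-6,-0.13,0.025,0,0],[0,0,-8,-0.18,0.035,0,0],[0,0,-10,-0.23,0.045,0,0],[0,0,-12,-0.28,0.055,0,0],[0,0,-14,-0.33,0.065,0,0],[0,0,-16,-0.38,0.075,0,0],[0,0,-18,-0.43,0.085,0,0],[0,0,-20,-0.48,0.093,0.01,0],[0,0,-21,-0.53,0.1,0.03,0],[0,0,-21,-0.57,0.108,0.06,0]]'; python3 -c "
from h import *
to((.543,-.30,.15),12.7)"
```

```text
[0.51593721 0.29236136 0.26      ] -0.00788590930030599 -0.0017961969146399375
[0.51603015 0.29811314 0.26      ] -0.008624506338788293 0.003908606013316459
t: 14.55
eef_pos: [0.541, -0.2828, 0.3419]
eef_rot: [0.625, 0.78, -0.0, -0.0]
ft_force: [0.2, 0.0, -0.2]
grip_width: -0.004
pos [ 0.541  -0.2828  0.3419] f [ 0.24  0.01 -0.21] w -0.004 t 14.55
turn [-0.   0.  -0.1] shift [-0.0172 -0.0017  0.1919]
```

Grip measured −8 mm along the hook and within ±4 mm sideways, in both views. The paddle centre, combined from both views and the box front, is (0.550, −0.299). I go down onto it, slightly toward its outer side.

```bash
python3 -m pendant '[[0,0,0,-0.012,0.002,0.03,0],[0,0,0,-0.017,0.002,0.08,0],[0,0,0,-0.017,0.002,0.13,0],[0,0,0,-0.017,0.002,0.17,0],[0,0,0,-0.017,0.002,0.195,0],[0,0,0,-0.017,0.002,0.207,0],[0,0,0,-0.017,0.002,0.207,0],[0,0,0,-0.017,0.002,0.207,0]]'; python3 - <<'E'
from h import *
import cv2
to((.546,-.30,.075),12.7)
for n,P,h in(("scene",(.56,-.30,.12),50),("top",(.56,-.30,.12),50)):
    d=cam(n);u=proj(d,P).astype(int);print(n,u-h);c=d["color"][u[1]-h:u[1]+h,u[0]-h:u[0]+h]
    cv2.imwrite(f"pics/m_{n}.png",cv2.resize(c,None,fx=6,fy=6,interpolation=cv2.INTER_CUBIC))
E
```

```text
t: 15.55
eef_pos: [0.5478, -0.2974, 0.1373]
eef_rot: [0.625, 0.781, 0.0, 0.001]
ft_force: [0.1, 0.3, 0.5]
grip_width: 0.002
pos [ 0.5478 -0.2974  0.1373] f [0.09 0.32 0.51] w 0.002 t 15.55
turn [ 0.1  0.1 -0. ] shift [-0.002  -0.0024  0.0623]
scene [172 166]
top [288 139]
```

View pics/m_scene.png

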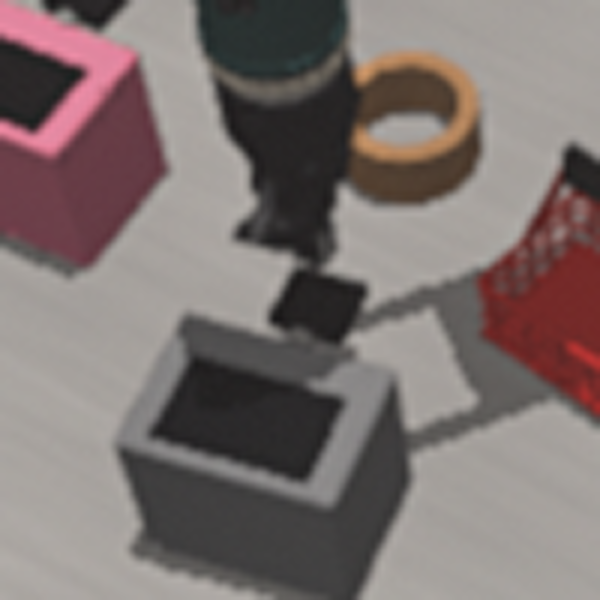

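View pics/m_top.png

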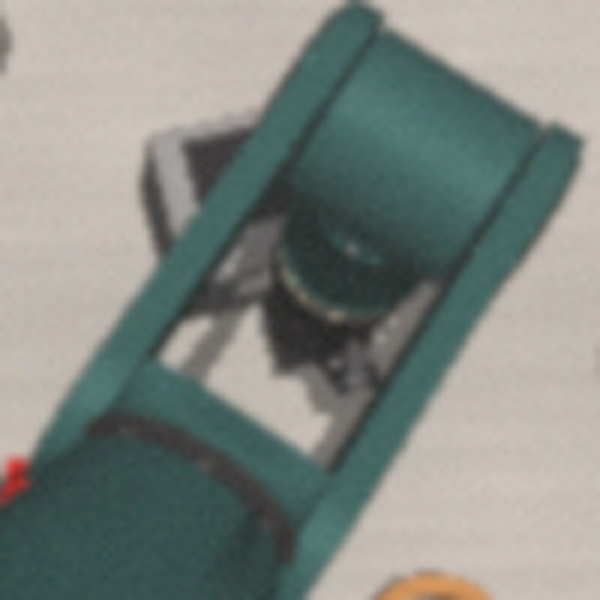

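The scene crop shows the shut fingertip at (320,262), just above the paddle at (320,305). I press down.

```bash
python3 -m pendant '[[0,0,0,0,-0.002,0.01,0],[0,0,0,0,-0.002,0.018,0],[0,0,0,0,-0.002,0.025,0],[0,0,0,0,-0.002,0.03,0],[0,0,0,0,-0.002,0.03,0]]'; python3 -m pendant '[[0,0,0,0,0,0.006,0],[0,0,0,0,0,0.012,0],[0,0,0,0,0,0.018,0],[0,0,0,0,0,0.024,0],[0,0,0,0,0,0.028,0],[0,0,0,0,0,0.03,0],[0,0,0,0,0,0.03,0]]'
```

```text
t: 16.27
eef_pos: [0.5448, -0.2972, 0.1056]
eef_rot: [0.625, 0.781, -0.0, -0.001]
ft_force: [0.5, 0.5, -0.4]
grip_width: 0.002
t: 17.15
eef_pos: [0.5452, -0.2974, 0.0765]
eef_rot: [0.625, 0.781, -0.0, 0.0]
ft_force: [-1.6, 1.1, 6.4]
grip_width: 0.003
```

Force at z=0.1056 was about 0, where spring force was expected, so I look before going on.

```bash
python3 - <<'E'
from h import *
import cv2
to((.546,-.30,.073),12.7)
for i in range(3):
  d=cam("scene"); print(status.observe()["ft_force"])
h=45
for n,P in(("scene",(.56,-.30,.1)),("top",(.56,-.30,.1))):
    d=cam(n);u=proj(d,P).astype(int);print(n,u-h,proj(d,(.55,-.299,.115)),proj(d,(.55,-.299,.075)));c=d["color"][u[1]-h:u[1]+h,u[0]-h:u[0]+h]
    cv2.imwrite(f"pics/n_{n}.png",cv2.resize(c,None,fx=6,fy=6,interpolation=cv2.INTER_CUBIC))
E
```

```text
pos [ 0.5452 -0.2974  0.0765] f [-1.63  1.09  6.42] w 0.003 t 17.15
turn [ 0.  0. -0.] shift [-0.0027  0.0002  0.0035]
[-2.18905666  0.39953676  6.63740755]
[-1.42854955  0.65404856  6.44268682]
[-1.68242418  1.14516912  5.02548342]
scene [178 175] [224.99110855 215.98853022] [226.21879445 222.24254767]
top [293 145] [338.53132904 192.76835595] [337.29698351 194.68471777]
```

View pics/n_scene.png

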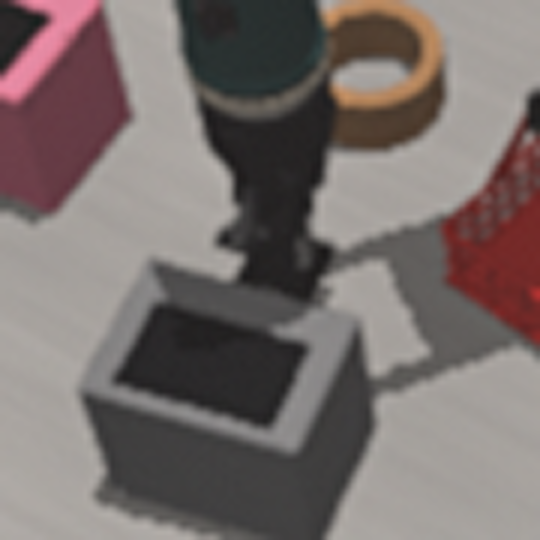

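View pics/n_top.png

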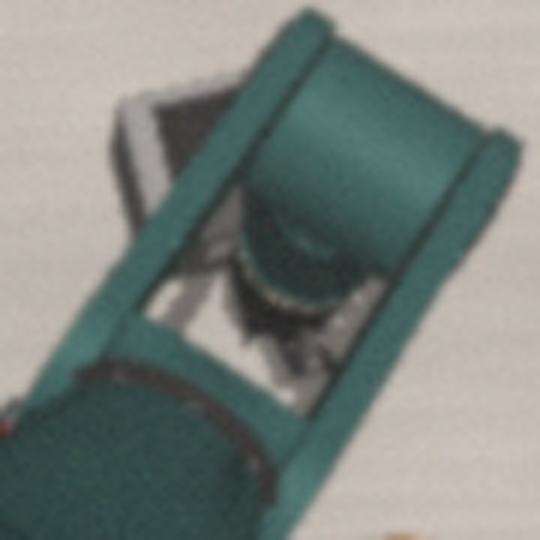

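```bash
for i in 1 2 3 4; do python3 -m pendant '[[0,0,0,0,0,0.001,0],[0,0,0,0,0,0.001,0]]' | egrep 'pos|force'; done
```

```text
eef_pos: [0.5452, -0.2975, 0.0758]
ft_force: [-2.5, 1.3, 7.9]
eef_pos: [0.5452, -0.2974, 0.0748]
ft_force: [-1.6, 0.8, 7.3]
eef_pos: [0.5452, -0.2974, 0.0738]
ft_force: [-1.5, 0.8, 6.3]
eef_pos: [0.5452, -0.2974, 0.0726]
ft_force: [-1.1, 0.5, 5.6]
```

No end stop at z=0.0726, so the fingertip contact sits somewhat behind the nominal TCP. The last peak at 0.0758 may be an earlier click. I keep pressing to the real stop.

```bash
for i in 1 2 3 4 5 6; do python3 -m pendant '[[0,0,0,0,0,0.001,0],[0,0,0,0,0,0.0015,0]]' | egrep 'pos|force'; done
```

```text
eef_pos: [0.5452, -0.2974, 0.0709]
ft_force: [-0.5, 0.1, 4.7]
eef_pos: [0.5452, -0.2974, 0.0691]
ft_force: [-0.0, -0.5, 2.9]
eef_pos: [0.5452, -0.2974, 0.0676]
ft_force: [0.1, 1.1, 3.6]
eef_pos: [0.5452, -0.2974, 0.0663]
ft_force: [-0.5, 0.9, 5.5]
eef_pos: [0.5452, -0.2974, 0.065]
ft_force: [-1.0, 0.6, 5.7]
eef_pos: [0.5452, -0.2974, 0.0637]
ft_force: [-1.6, 0.8, 8.5]
```

```bash
python3 - <<'E'
from h import *
import cv2
o=status.observe();print(o["eef_pos"],o["ft_force"])
d=cam("scene");h=32
u=proj(d,(.55,-.30,.1)).astype(int);c=d["color"][u[1]-h:u[1]+h,u[0]-h:u[0]+h]
c=np.clip(c.astype(float)*1.8,0,255).astype(np.uint8)
im=cv2.resize(c,None,fx=9,fy=9,interpolation=cv2.INTER_CUBIC)
cv2.imwrite("pics/o_scene.png",im)
x=np.array([.9755,.22]);y=np.array([-.22,.9755]);ce=np.array([.55,-.299])
for z,col in((.115,(0,255,0)),(.088,(255,255,0)),(.073,(0,0,255))):
    P=[ce+a*x+b*y for a,b in((-.0225,-.025),(-.0225,.025),(.0225,.025),(.0225,-.025))]
    q=np.array([((proj(d,(*p,z))-(u-h)+.5)*9-.5) for p in P]).astype(np.int32)
    cv2.polylines(im,[q],True,col,1)
q=((proj(d,o["eef_pos"])-(u-h)+.5)*9).astype(int);cv2.circle(im,tuple(int(v) for v in q),4,(255,0,255),-1)
cv2.imwrite("pics/o2_scene.png",im)
E
```

```text
[ 0.54519017 -0.29743717  0.06368245] [-1.58886299  0.76902842  8.52095579]
```

View pics/o_scene.png

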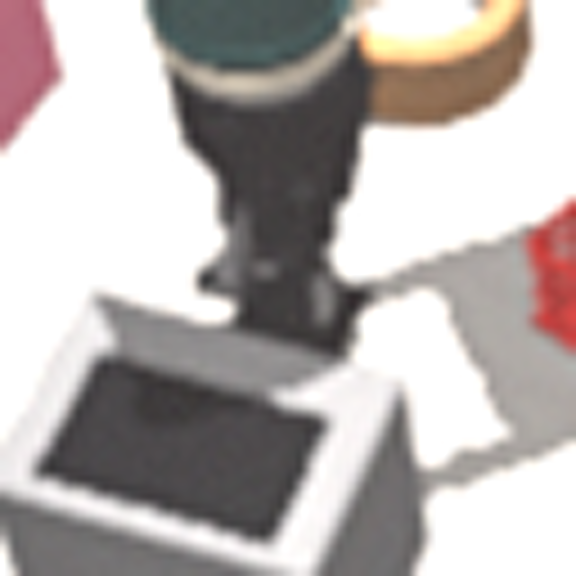

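View pics/o2_scene.png

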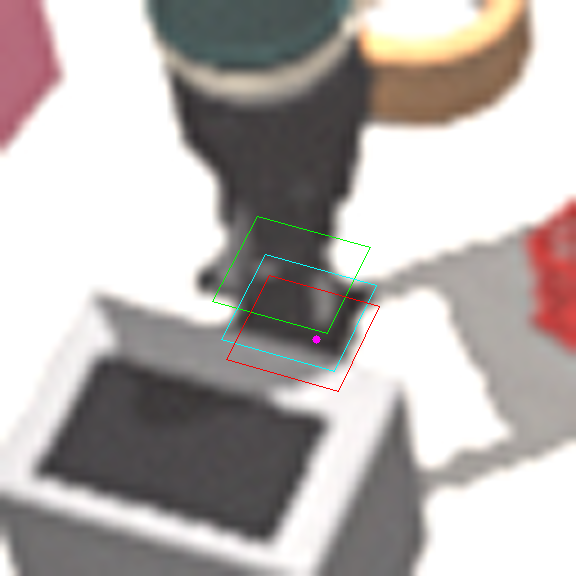

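The overlay puts the paddle's outer corner at about (368,293), 30–33 mm down, between the 0.088 outline (286) and the 0.073 one (306). So it is past click two and not yet at the third. I keep pressing until the stiff stop.

```bash
for i in 1 2 3 4 5; do python3 -m pendant '[[0,0,0,0,0,0.001,0],[0,0,0,0,0,0.0015,0]]' | egrep 'pos|force'; done
```

```text
eef_pos: [0.5452, -0.2974, 0.0623]
ft_force: [-2.2, 0.5, 8.6]
eef_pos: [0.5452, -0.2974, 0.0608]
ft_force: [-1.9, 0.9, 8.7]
eef_pos: [0.5452, -0.2974, 0.0592]
ft_force: [-0.7, 1.1, 7.7]
eef_pos: [0.5452, -0.2974, 0.0575]
ft_force: [-0.4, 0.8, 4.9]
eef_pos: [0.5452, -0.2974, 0.0558]
ft_force: [-0.9, 0.0, 4.4]
```

```bash
python3 - <<'E'
from h import *
import cv2
d=cam("scene")
for z in (.1373,.15,.165): print(z,(proj(d,(.5478,-.2974,z))-(172,166)+.5)*6)
o=status.observe();print(o["eef_pos"],o["ft_force"])
h=32
u=proj(d,(.55,-.30,.1)).astype(int);c=d["color"][u[1]-h:u[1]+h,u[0]-h:u[0]+h]
c=np.clip(c.astype(float)*2.2,0,255).astype(np.uint8)
im=cv2.resize(c,None,fx=9,fy=9,interpolation=cv2.INTER_CUBIC)
x=np.array([.9755,.22]);y=np.array([-.22,.9755]);ce=np.array([.55,-.299])
for z,col in((.115,(0,255,0)),(.088,(255,255,0)),(.073,(0,0,255))):
    p=ce-.0225*x+.025*y
    q=((proj(d,(*p,z))-(u-h)+.5)*9-.5).astype(int);cv2.circle(im,tuple(int(v) for v in q),3,col,-1)
cv2.imwrite("pics/p_scene.png",im)
m=cv2.imread("pics/m_scene.png");m=np.clip(m.astype(float)*2,0,255).astype(np.uint8)
cv2.imwrite("pics/m2.png",m[120:380,180:440])
E
```

```text
0.1373 [321.01366692 279.82043489]
0.15 [318.57216222 267.20586919]
0.165 [315.64055214 252.05906734]
[ 0.54518396 -0.29746246  0.05572475] [0.23007879 0.40134867 4.1519703 ]
```

View pics/p_scene.png

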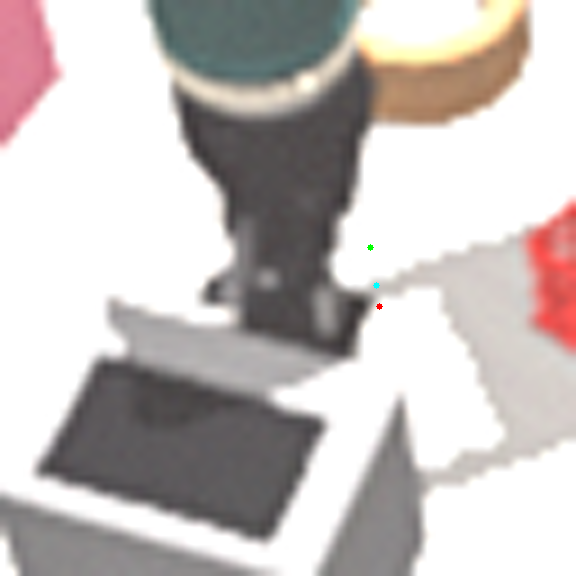

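View pics/m2.png

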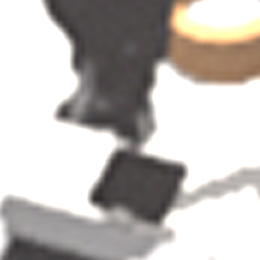

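```bash
python3 - <<'E'
from h import *
d=cam("scene");h=32
u=proj(d,(.55,-.30,.1)).astype(int)
rest=crop((372,97),(180,200),7)
P=onz(d,rest,.115)
print("rest",rest,"now",crop((368,298),u-h,9),"prev",crop((368,293),u-h,9))
for z in(.115,.1,.09,.08,.073): print(z,proj(d,(P[0],P[1],z)))
E
```

```text
rest [232.71428571 213.42857143] now [233.44444444 218.66666667] prev [233.44444444 218.11111111]
0.115 [232.71428571 213.42857143]
0.1 [233.11243322 215.81829153]
0.09 [233.37407026 217.3886625 ]
0.08 [233.632732   218.94117546]
0.073 [233.81205198 220.01747148]
```

Pixel drop of the paddle corner gives about 33 mm now. Force is in the valley between clicks two and three, so the third click should come about 7 mm lower. I continue in small steps.

```bash
for i in 1 2 3 4; do python3 -m pendant '[[0,0,0,0,0,0.001,0],[0,0,0,0,0,0.0015,0]]' | egrep 'pos|force'; done
```

```text
eef_pos: [0.5452, -0.2974, 0.0543]
ft_force: [-1.4, 0.6, 4.4]
eef_pos: [0.5452, -0.2974, 0.0529]
ft_force: [-0.9, 1.3, 7.5]
eef_pos: [0.5452, -0.2974, 0.0516]
ft_force: [-1.3, 0.6, 8.6]
eef_pos: [0.5452, -0.2975, 0.0503]
ft_force: [-1.5, 1.4, 10.2]
```

Force is now 10 N, the swell before the third click.

```bash
for i in 1 2 3; do python3 -m pendant '[[0,0,0,0,0,0.001,0],[0,0,0,0,0,0.0015,0]]' | egrep 'pos|force'; done
```

```text
eef_pos: [0.5452, -0.2975, 0.0493]
ft_force: [-2.7, 2.4, 16.3]
eef_pos: [0.5453, -0.2975, 0.0491]
ft_force: [-5.9, 3.7, 25.7]
eef_pos: [0.5453, -0.2975, 0.0488]
ft_force: [-9.1, 6.9, 35.9]
```

It went stiff at z=0.0493 without a clear drop. That is either the end stop or something fouling. I back off 1.5 mm of command and look.

```bash
python3 -m pendant '[[0,0,0,0,0,-0.0015,0],[0,0,0,0,0,-0.003,0],[0,0,0,0,0,-0.003,0]]'; python3 - <<'E'
from h import *
import cv2
o=status.observe();print(o["eef_pos"],o["ft_force"],o["moment"])
x=np.array([.9755,.22]);ce=np.array([.55,-.299])
d=cam("scene");h=32
u=proj(d,(.55,-.30,.1)).astype(int);print(u-h);c=d["color"][u[1]-h:u[1]+h,u[0]-h:u[0]+h]
c=np.clip(c.astype(float)*2.2,0,255).astype(np.uint8)
im=cv2.resize(c,None,fx=9,fy=9,interpolation=cv2.INTER_CUBIC)
cv2.imwrite("pics/q_scene.png",im)
d=cam("top");h=32
u=proj(d,(.55,-.30,.1)).astype(int);print(u-h);c=d["color"][u[1]-h:u[1]+h,u[0]-h:u[0]+h]
c=np.clip(c.astype(float)*2.2,0,255).astype(np.uint8)
cv2.imwrite("pics/q_top.png",cv2.resize(c,None,fx=9,fy=9,interpolation=cv2.INTER_CUBIC))
E
```

```text
t: 23.42
eef_pos: [0.5452, -0.2975, 0.0493]
eef_rot: [0.625, 0.781, -0.0, 0.0]
ft_force: [-1.7, 2.3, 13.9]
grip_width: 0.002
[ 0.54523147 -0.29747841  0.04931478] [-1.69813958  2.27783063 13.93180386] [0.31016511 0.51601999 0.00975319]
[193 186]
[306 161]
```

View pics/q_scene.png

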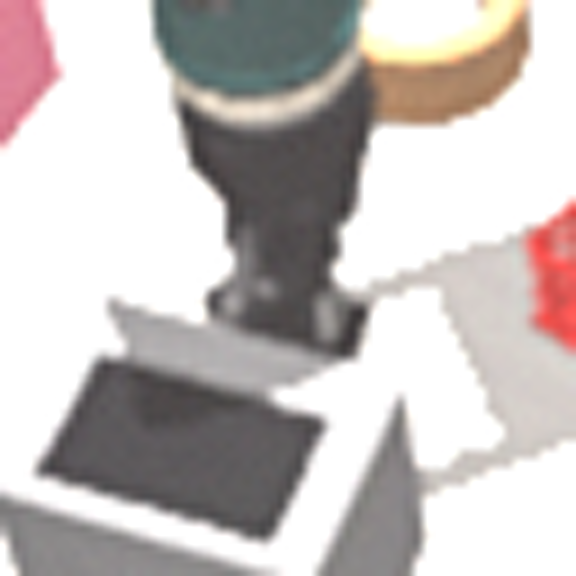

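View pics/q_top.png

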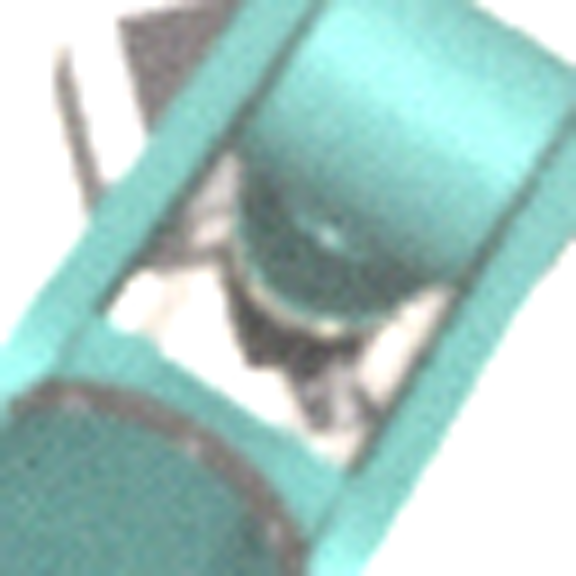

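```bash
cat > m.py <<'E'
from h import *
F=[];M=[]
for i in range(4):
    cam("scene");o=status.observe();F.append(o["ft_force"]);M.append(o["moment"])
print(np.round(o["eef_pos"],4),"F",np.round(np.mean(F,0),2),"M",np.round(np.mean(M,0),3))
E
python3 m.py
for s in -0.001 -0.002 ; do :; done
python3 -m pendant '[[0,0,0,0,0,-0.001,0],[0,0,0,0,0,-0.002,0]]' >/dev/null; python3 m.py
python3 -m pendant '[[0,0,0,0,0,-0.002,0],[0,0,0,0,0,-0.003,0]]' >/dev/null; python3 m.py
python3 -m pendant '[[0,0,0,0,0,0.002,0],[0,0,0,0,0,0.005,0],[0,0,0,0,0,0.0055,0]]' >/dev/null; python3 m.py
```

```text
[ 0.5452 -0.2974  0.0493] F [-2.37  1.69 13.22] M [ 0.338  0.508 -0.011]
[ 0.5452 -0.2974  0.0509] F [-1.91  1.27  9.31] M [ 0.237  0.297 -0.007]
[ 0.5452 -0.2974  0.0534] F [-0.73  0.94  6.27] M [ 0.17   0.146 -0.002]
[ 0.5453 -0.2975  0.0493] F [-3.67  2.3  16.91] M [0.449 0.622 0.02 ]
```

```bash
python3 - <<'E'
from h import *
import cv2
m=cv2.imread("pics/m_scene.png")
a=(np.clip(m[130:370,190:400]/255.,0,1)**.45*255).astype(np.uint8)
cv2.imwrite("pics/r1.png",cv2.resize(a,None,fx=2.6,fy=2.4))
d=cam("scene");c=d["color"][190:236,195:245]
c=(np.clip(c/255.,0,1)**.45*255).astype(np.uint8)
cv2.imwrite("pics/r2.png",cv2.resize(c,None,fx=12,fy=12,interpolation=cv2.INTER_CUBIC))
print(proj(d,status.observe()["eef_pos"]))
E
```

```text
[228.04260343 225.40235963]
```

View pics/r1.png

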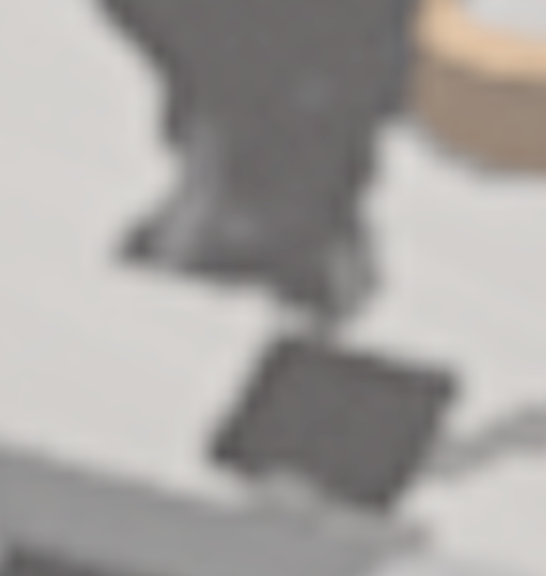

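View pics/r2.png

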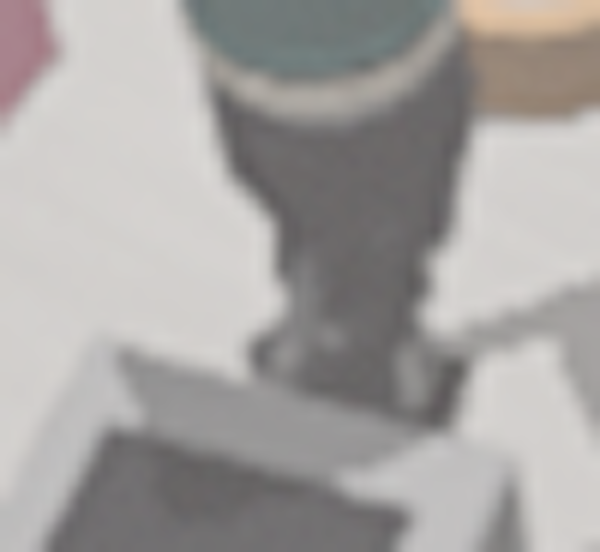

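```bash
python3 - <<'E'
from h import *
d=cam("scene")
print("e",(proj(d,(.467,.0329,.2309))-(257,165)+.5)*5, (proj(d,(.467,.0329,.2509))-(257,165)+.5)*5)
o=proj(d,(.466,.031,.25)).astype(int)-75
for z in(.2898,.3098): print("g",(proj(d,(.465,.0312,z))-o+.5)*4)
o=proj(d,(.466,.031,.15)).astype(int)-60
for z in(.154,.174): print("f",(proj(d,(.465,.0312,z))-o+.5)*5)
for z in (.1373,.1573,.1773): print("m",(proj(d,(.5478,-.2974,z))-(172,166)+.5)*6)
E
python3 - <<'E'
import cv2,numpy as np
g=lambda a:(np.clip(a/255.,0,1)**.45*255).astype(np.uint8)
e=cv2.imread("pics/e_scene.png")[100:400,180:440];f=cv2.imread("pics/f_scene.png")[100:400,180:440]
cv2.imwrite("pics/s.png",cv2.resize(g(np.hstack([e,f])),None,fx=1.5,fy=1.5))
E
```

```text
e [313.26491802 278.83402625] [315.94211916 260.8806959 ]
g [308.32735   272.9839452]
g [310.63237592 257.41928996]
f [307.74599977 300.50035942]
f [310.15713414 284.21920835]
m [321.01366692 279.82043489]
m [317.15200869 259.86833673]
m [313.1969491  239.43366009]
```

View pics/s.png

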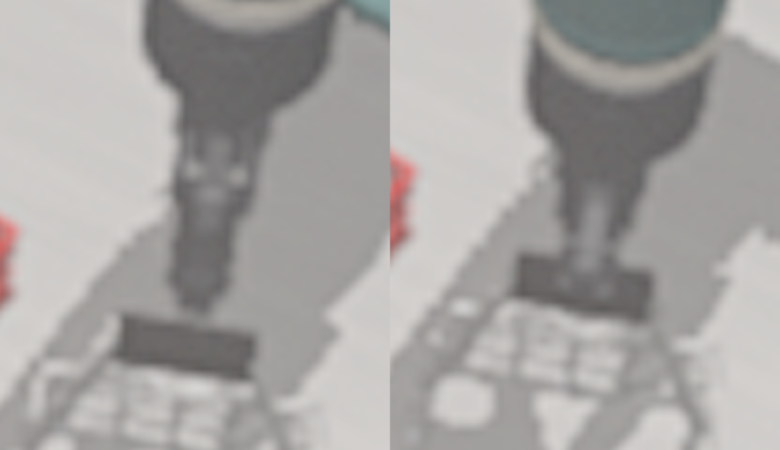

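Two readings disagree. The moment-to-force ratio says the stiff contact is on the tool axis, which fits the paddle's own stop. But the body's height (TCP+73 mm ≈ 0.122) is close to the box top (0.125), so it could be fouling. To settle it I lift off, shift 10 mm away from the box and press again.

```bash
python3 -m pendant '[[0,0,0,0,0,-0.015,0],[0,0,0,0,0,-0.03,0],[0,0,0,0,0,-0.045,0],[0,0,0,0,-0.005,-0.055,0],[0,0,0,0,-0.01,-0.055,0],[0,0,0,0,-0.01,-0.055,0]]'|egrep 'pos|force'; python3 m.py; python3 -m pendant '[[0,0,0,0,0,0.01,0],[0,0,0,0,0,0.014,0],[0,0,0,0,0,0.014,0]]'|egrep 'pos|force'; for i in 1 2 3 4; do python3 -m pendant '[[0,0,0,0,0,0.002,0],[0,0,0,0,0,0.0025,0]]' | egrep 'pos|force'; done
```

```text
eef_pos: [0.5343, -0.2993, 0.1021]
ft_force: [-0.9, -0.4, -0.0]
[ 0.5351 -0.2994  0.1021] F [ 0.13  0.03 -0.12] M [ 0.015 -0.002  0.016]
eef_pos: [0.5356, -0.2997, 0.0887]
ft_force: [0.0, 0.1, 5.7]
eef_pos: [0.5356, -0.2997, 0.0866]
ft_force: [-0.5, 0.4, 4.7]
eef_pos: [0.5356, -0.2997, 0.0837]
ft_force: [0.5, -0.1, 2.6]
eef_pos: [0.5354, -0.2996, 0.081]
ft_force: [0.7, -0.8, 2.5]
eef_pos: [0.5355, -0.2996, 0.0788]
ft_force: [0.4, -0.6, 3.8]
```

```bash
for i in 1 2 3 4 5 6 7 8 9; do python3 -m pendant '[[0,0,0,0,0,0.0015,0],[0,0,0,0,0,0.0025,0]]' | egrep 'pos|force'|tr '\n' ' '; echo; done
```

```text
eef_pos: [0.5355, -0.2997, 0.0766] ft_force: [-0.6, 1.1, 6.5] 
eef_pos: [0.5355, -0.2996, 0.0742] ft_force: [0.5, 0.6, 7.1] 
eef_pos: [0.5355, -0.2996, 0.0715] ft_force: [1.5, 1.7, 4.6] 
eef_pos: [0.5355, -0.2996, 0.0686] ft_force: [1.6, -1.2, 3.3] 
eef_pos: [0.5355, -0.2996, 0.0662] ft_force: [0.8, 0.1, 6.0] 
eef_pos: [0.5355, -0.2996, 0.064] ft_force: [0.9, 0.9, 7.6] 
eef_pos: [0.5355, -0.2997, 0.0618] ft_force: [0.1, 0.4, 8.8] 
eef_pos: [0.5355, -0.2996, 0.0592] ft_force: [0.3, 1.9, 7.5] 
eef_pos: [0.5355, -0.2996, 0.0564] ft_force: [0.7, 0.5, 4.5]
```

```bash
python3 m.py; for i in 1 2 3; do python3 -m pendant '[[0,0,0,0,0,0.001,0],[0,0,0,0,0,0.002,0]]' | egrep 't:|pos|force'|tr '\n' ' '; echo; done
```

```text
[ 0.5355 -0.2996  0.0563] F [1.64 0.24 4.59] M [ 0.052 -0.212  0.001]
t: 30.32 eef_pos: [0.5355, -0.2996, 0.0542] eef_rot: [0.625, 0.781, -0.0, 0.0] ft_force: [1.5, 0.6, 5.0] 
t: 30.58 eef_pos: [0.5355, -0.2996, 0.0524] eef_rot: [0.625, 0.781, -0.0, 0.0] ft_force: [0.1, 0.9, 7.8] 
t: 30.82 eef_pos: [0.5355, -0.2997, 0.0507] eef_rot: [0.625, 0.781, -0.0, 0.0] ft_force: [0.6, 1.7, 9.8]
```

```bash
for i in 1 2 3; do python3 -m pendant '[[0,0,0,0,0,0.0005,0],[0,0,0,0,0,0.001,0]]' | egrep 'pos|force'|tr '\n' ' '; echo; done; python3 m.py
```

```text
eef_pos: [0.5355, -0.2996, 0.0498] ft_force: [-0.1, 1.2, 10.7] 
eef_pos: [0.5355, -0.2997, 0.0492] ft_force: [-0.7, 2.9, 16.5] 
eef_pos: [0.5356, -0.2997, 0.0491] ft_force: [-3.7, 3.6, 23.2] 
[ 0.5356 -0.2997  0.0492] F [-2.57  2.82 20.28] M [0.495 0.483 0.013]
```

The stiff stop is at the same height (0.0492) even 10 mm farther out, where the body clears the box, and the moments again put it on the tool axis. So it is the lever's own end stop. I check the paddle's depth in the image against the rest picture.

```bash
python3 - <<'E'
from h import *
import cv2
d=cam("scene");cv2.imwrite("pics/now_scene.png",d["color"])
r=cv2.imread("pics/scene0.png")
out=[]
for im in (r,d["color"]):
    c=im[200:240,205:245]
    out.append(cv2.resize((np.clip(c/255.,0,1)**.6*255).astype(np.uint8),None,fx=10,fy=10,interpolation=cv2.INTER_CUBIC))
o=np.hstack(out)
x=np.array([.9755,.22]);y=np.array([-.22,.9755])
P=onz(d,crop((372,97),(180,200),7),.115)[:2]   # rest outer +y corner
Q=onz(d,crop((342,160),(180,200),7),.115)[:2]   # inner +y corner
for z,col in((.115,(0,255,0)),(.103,(0,200,0)),(.089,(255,255,0)),(.076,(0,165,255)),(.073,(0,0,255))):
    for k in (0,400):
        a=[((proj(d,(*p,z))-(205,200)+.5)*10-.5)+(k,0) for p in (P,Q)]
        cv2.line(o,tuple(int(v) for v in a[0]),tuple(int(v) for v in a[1]),col,1)
        cv2.circle(o,tuple(int(v) for v in a[0]),3,col,-1)
cv2.imwrite("pics/t.png",o)
E
```

```text
(no output)
```

View pics/t.png

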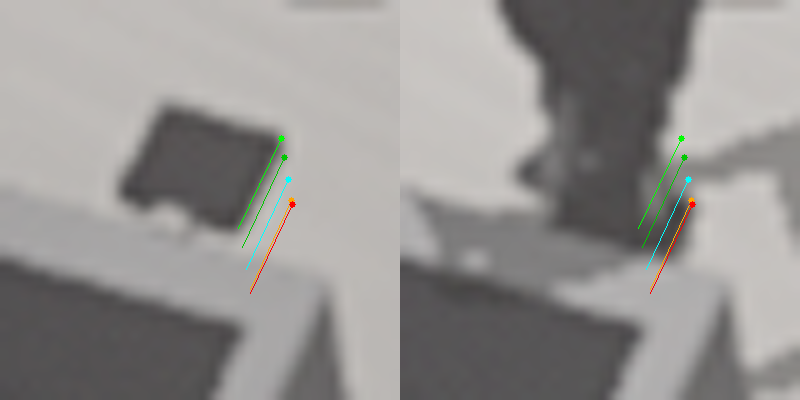

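The paddle's outer corner at (692,200) coincides with the 0.073–0.076 outlines, so it is fully down. Last look at the basket and bystanders before handing in.

```bash
python3 - <<'E'
import cv2,numpy as np
a=cv2.imread("pics/now_scene.png");b=cv2.imread("pics/scene0.png")
l=cv2.imread("pics/l_scene.png")
cv2.imwrite("pics/u.png",cv2.resize(np.hstack([a[200:330,220:430]]),None,fx=3.6,fy=3.6,interpolation=cv2.INTER_CUBIC))
E
python3 m.py
```

```text
[ 0.5356 -0.2997  0.0491] F [-2.61  2.76 20.56] M [0.474 0.44  0.008]
```

View pics/u.png

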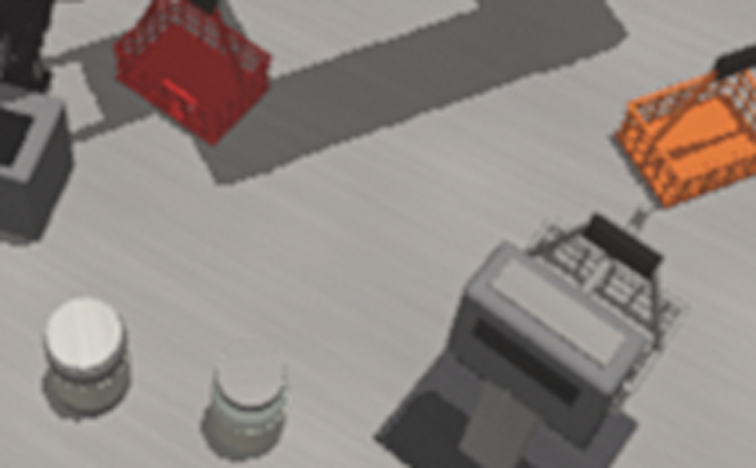

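The basket hangs still on the hook, with its grip at (622,245) and the tip visible beyond at (640,215). The can and jar stand where they were, and the push is steady at about 20 N.

```bash
python3 -c "
from rig import env,status
print(env.hand_in()); print(status.observe()['t'])"
```

```text
the job is handed in; nothing more can be done
None
the job is handed in; nothing more can be done
```

I hung the grey wire basket on the scale's hook, let go of it, and handed in while pressing the grey box's lever against its bottom stop with about 20 N. The job took roughly 32 of the 64 s, and the hand-in reported no verdict.

**Last checks that passed**
- **Basket:** after release its grip measured about 8 mm from the seat towards the tip and within 4 mm sideways in both views. It was still hanging there in the final picture.
- **Lever:** the force stiffened at the same height (TCP 0.049 m) at two press points 10 mm apart. The paddle's corner in the image sits at 73–76 mm above the table, which is 39–42 mm down.
- **Bystanders:** the can and jar looked unmoved in the final picture. The tape was not in that crop, but earlier pictures showed it untouched.

**Checks that disagreed**
- **Fingertip height:** pressing contact came about 20–25 mm higher on the tool than the nominal TCP height implies. I judged depth by force, moment and image instead of TCP height.
- **Third click:** I did not see a clear force drop at the third click; the force rose from the 10 N swell straight into the stop. The first press peaked at about 36 N against the stop before I backed off.

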